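# Latch the test cassette at the read position and start the reader

### The job

Two identical rapid-test readers stand side by side on the lab bench, and one has a test cassette lying in the pocket of its slide. Push that slide by its front plate all the way in to its stop and let it spring back until its stop pin catches it about half-way, then press that reader's green start key with a fingertip and leave it latched like that. Nothing needs grasping: do not lift anything, do not touch the cassette or the release knob, and leave the other reader and the things around alone.

Things in the scene. Friction and masses are not known exactly. Their poses are not given: they have to be found in the camera images.
- reader_a: the reader that holds the test cassette: white low box with a slate front and a blue-grey display, 190 mm deep, 130 wide, 58 high, fixed to the bench. Origin: middle of its lower front edge, on the bench. x points into the housing (the way the slide is pushed), z up. It may stand on the left or the right of the other reader.
- front_a (a point): slate-coloured upright front plate of that reader's slide, the part to push: 54 mm wide, 34 high, 8 thick, its lower edge 14 mm above the bench. Origin: centre of its outer face, 31 mm above the bench; x points inwards, the way to push, z up. It moves with the slide; fully out it stands 84 mm in front of the housing.
- slide_a (a joint): position (m) of the slide with the cassette. 0 = fully out (start), grows as it is pushed in along the reader's x, 0.064 = end stop, with the front still 20 mm out from the housing. The return spring, damped by 30 N s/m, pushes outwards with 2.4 N at 0, 4.7 N at 0.038, 6.2 N at 0.064. Let go beyond 0.041, it springs back and the stop pin catches it at 0.038 (latched, front 46 mm out); let go before 0.035, it springs fully out.
- pin_a (a joint): height (m) of that reader's stop pin: 0 = down (rest, and down behind the tooth when latched), up to about 0.008 while a ramp and tooth on the slide pass under it (slide at 0.008 to 0.038; adds about 1 N to the push). By 0.041 it has dropped behind the tooth. When the slide is latched, two small green marks on its edges line up with the housing's front face.
- knob_a (a point): black release knob, 17 mm across, on top of that stop pin; not to be touched. Origin: centre of its top, 70 mm above the bench with the pin down (78 mm when it rides up), 34 mm behind the housing's front and 21 mm to +y of the reader's centre line.
- key_a_top (a point): centre of the top of that reader's round green start key, 24 mm across, 72 mm above the bench, 14 mm above the housing's top, 85 mm behind the housing's front and 35 mm to -y of its centre line. Pressed straight down.
- key_a (a joint): travel (m) of that green key: 0 = up, 0.006 = fully down, which takes 5 N (it starts to move at 1.5 N); counts as pressed beyond 0.004; springs back.
- cassette: the loose white test cassette (70 x 20 x 5 mm, teal end, red drop in its well) in the open pocket of slide_a; not to be touched. Origin: centre of its underside, 20 mm above the bench, 11 mm below and 44.5 mm behind the centre of the front plate's outer face. Pocket: 73 x 22 mm, 4 mm deep. x along its length.
- reader_b: the other, identical reader with an empty pocket, to be left alone; fixed. Same origin and axes as reader_a.
- front_b (a point): front plate of the other reader's slide; same size and origin as front_a.
- slide_b (a joint): position of the other reader's slide (0 = fully out); to be left at 0.
- key_b (a joint): travel of the other reader's start key; not to be pressed.
- buffer_bottle: small dropper bottle, 24 mm across, 56 high, beside the slide with the cassette, about 75 mm to +y of its centre line; origin at its underside.
- spare_cassette: unused test cassette 70 x 20 x 5 mm lying on the bench about 75 mm to -y of the other reader's slide; origin at its underside.
- tube_rack: orange rack 60 x 150 x 54 mm with blood tubes, 92 mm high in all; origin at its underside.
- timer: orange timer 62 x 66 x 18 mm lying flat; origin at its underside.
- mug: white mug 80 mm across, 92 high; origin at its underside.
- marker: white marker pen with a blue cap, 125 x 13 x 13 mm, lying on the bench to the left of the slides, towards the robot; origin at its underside.
- test_kit: white and teal carton 90 x 150 x 70 mm; origin at its underside.

How it is judged:
By the outcome, as a careful person would: the job done as asked, in the order asked, and still so for the second after the job is handed in, with the robot touching nothing.
It also fails if it takes over 43 s, if anything falls off the work surface, if the arm or the gripper's body presses on something with over 40 N, if the wrist force passes 120 N, or if a joint passes its speed limit or range.

### The arm

A 7-joint arm with a two-finger parallel gripper is mounted at the origin on the work surface. World frame = base frame: x ahead of the robot, y to its left, z up, the work surface at z = 0. Lengths are in m, angles in rad, forces in N, time in s.
With the tool pointing down it reaches from about 0.425 to 0.875 m from the base axis. Payload 4.7 kg.
Tool frame: the origin (TCP) lies midway between the tips of the shut fingers; the grasp point (between the pads) lies 19 mm behind it; x points along the fingers, z is the direction in which the jaws open and shut, and the axes are right-handed (so a half turn about x gives the same grasp; the last joint's range is limited). The gripper opens to 87 mm and grips with 3 to 60 N. Pads are 19 mm wide; open, the fingers measure 117 mm over their backs; the gripper's body (75 mm by 190 mm) begins 51 mm behind the grasp point.
Start: joints at [1.209, 0.321, -0.07, 1.45, 0.023, 1.371, -0.057], TCP at [0.239, -0.605, 0.223] pointing down, gripper open.
Joint ranges: [-2.86, 2.86], [-0.3, 2.09], [-1.38, 1.24], [0.06, 2.45], [-1.56, 4.7], [0.09, 2.05], [-2.69, 2.69]. Speed limits (rad/s): [2.57, 2.57, 3.14, 3.14, 3.14, 3.14, 3.14].

### API

Orientations are given as a rotation vector (axis times angle).
In Python, from bench import ctrl, vision, close_job gives the robot as it stands. The module is installed in compiled form; this text tells all that it offers.
- The arm moves only by the tool servo_tool, never from a script. Its argument "commands" is a list that holds one entry, the list of rows, each a list of 7 numbers: the turn, a rotation vector about the tool's x, y, z in degrees, then the shift along the tool's x, y, z in mm, then the finger opening in mm, from 0 to 87. In form: [[[wx, wy, wz, x, y, z, grip], ...]]. A call has 1 to 5 rows; each row is the pose to reach, as a shift and turn from the pose commanded when the call began, along the tool's axes at that moment; what a row does not reach only later rows make up. A row lasts 1/8 s, in which the tool goes at most 62.5 mm and 10.7 degrees, less where a joint would pass 70% of its speed; a pose out of reach is approached as far as the arm can. A call with a gripper value outside its range is refused whole. The fingers move at their own pace and stop on an object; "newtons" is the grip in N (left out, the last holds). Time passes only in rows, so rows that repeat a pose let the fingers close. It gives the time, the measured TCP pose, the force and the opening at its end, in the units of the state.
- ctrl.get_state(): the state, without advancing time (a new reading comes with each control period).
- vision.get_image(name): name is "side" or "top" or "wrist"; returns the picture (400x640x3 uint8, red, green, blue); there is no depth.
- vision.camera_info(name): a dict with "fov_y" (degrees; the focal length in pixels is half the picture's height over the tangent of half this angle, whatever the lens; pixels are square), "cx", "cy" (the principal point, pixels), "dist" ([k1, k2, p1, p2, k3] as OpenCV has them; the pictures are not rectified), "pose" (4x4, takes a point from camera to world coordinates). Camera axes: x right, y down, z forward; pixel columns grow to the right and rows downward; lengths in m; the calibration is good to about 2 mm. A picture is of the moment at which its call begins: read the wrist's pose just before it. camera_info takes no time and is no camera call; for the wrist camera it gives the pose at the moment of the call.
- close_job(): hands the job in, once; it reports no verdict.
The state is a dict: "time": time; "joint_positions": joint angles; "qd": joint speeds; "joint_torque": joint torques, N m; "position": TCP position; "tool_rot": TCP orientation; "ft_force": force on the tool from outside, world axes, zero at the start; "torque": the same for the moment, N m; "grip_width": opening from 0.0 (shut) to 1.0 (fully open).
Only numpy, scipy, OpenCV 4.12 (cv2) and the standard library are available. Lean on these libraries where they do the work, as an engineer would, in place of code of your own. Each camera call takes 0.05 s, during which the arm holds its last target. There are 200 camera calls.

## Working session

There is one attempt and no reset: what is moved stays moved. The work goes in short steps, Python scripts to look and compute and a tool call to move; the robot and the scene stay as the last step left them, time stands still between calls to the robot, and variables do not carry over. Pictures are saved under pics/ and viewed, about 8 in all and at most 12, crops included, and the job is handed in when it is done.

Besides the shell and the picture viewer there is one more tool, called after ">>>" as name(argument=value, ...) on one line, values as JSON. servo_tool: Moves the arm, as the interface text tells. Its arguments: {"type":"object","properties":{"commands":{"type":"array"},"newtons":{"type":"number"}},"required":["commands"]}

```bash
mkdir -p pics
cat > h.py <<'E'
import numpy as np, cv2
from bench import ctrl, vision, close_job
from scipy.spatial.transform import Rotation as R
def save(n,f):
    im=vision.get_image(n); cv2.imwrite('pics/'+f,im[:,:,::-1]); return im
def K(n):
    i=vision.camera_info(n); f=200/np.tan(np.radians(i['fov_y'])/2)
    return np.array([[f,0,i['cx']],[0,f,i['cy']],[0,0,1]]),np.array(i['dist'],float),np.array(i['pose'])
def ray(n,uv,z):
    k,d,T=K(n); p=cv2.undistortPoints(np.array(uv,float).reshape(-1,1,2),k,d)[:,0]
    v=np.c_[p,np.ones(len(p))]@T[:3,:3].T; o=T[:3,3]; z=np.broadcast_to(z,len(p))
    return o+v*((z-o[2])/v[:,2])[:,None]
def proj(n,P):
    k,d,T=K(n); Ti=np.linalg.inv(T)
    return cv2.projectPoints(np.array(P,float).reshape(-1,1,3),cv2.Rodrigues(Ti[:3,:3])[0],Ti[:3,3],k,d)[0][:,0]
E
python3 - <<'E'
from h import *
np.set_printoptions(precision=4,suppress=True)
s=ctrl.get_state(); print(s)
print(R.from_rotvec(s['tool_rot']).as_matrix())
for n in ('side','top','wrist'): print(n,*K(n))
save('top','top1.png'); save('side','side1.png')
E
```

```text
{'time': 0.0, 'joint_positions': array([ 1.2091,  0.3218, -0.0701,  1.4517,  0.0226,  1.3708, -0.0569]), 'qd': array([ 0.0003,  0.0015, -0.0005,  0.0009, -0.0006,  0.0003,  0.0011]), 'joint_torque': array([ -0.0004, -49.1293,  -0.4041, -31.2523,  -0.0639,   0.0438,
         0.0002]), 'position': array([ 0.2383, -0.6041,  0.2215]), 'tool_rot': array([ 0.9291,  1.3655, -0.9275]), 'ft_force': array([-0.2592, -0.3759, -0.1789]), 'torque': array([-0.0404,  0.0025,  0.0169]), 'grip_width': 0.9994234327381195}
[[-0.0008  0.9302  0.367 ]
 [ 0.0017  0.367  -0.9302]
 [-1.     -0.0001 -0.0019]]
side [[433.1512   0.     320.3697]
 [  0.     433.1512 201.3032]
 [  0.       0.       1.    ]] [-0.1142  0.      0.      0.      0.    ] [[-0.9548 -0.1559  0.2531  0.1948]
 [-0.2972  0.5025 -0.8119  1.0429]
 [-0.0006 -0.8504 -0.5261  0.7641]
 [ 0.      0.      0.      1.    ]]
top [[469.3255   0.     325.3532]
 [  0.     469.3255 207.2085]
 [  0.       0.       1.    ]] [0.0463 0.     0.     0.     0.    ] [[ 0.0034 -0.9917  0.1285  0.3568]
 [-1.     -0.0032  0.0021 -0.0073]
 [-0.0017 -0.1285 -0.9917  1.2474]
 [ 0.      0.      0.      1.    ]]
wrist [[277.155    0.     314.1961]
 [  0.     277.155  199.4275]
 [  0.       0.       1.    ]] [-0.0182  0.      0.      0.      0.    ] [[ 0.3672 -0.8862 -0.2825  0.3172]
 [-0.9301 -0.3502 -0.1105 -0.5724]
 [-0.001   0.3033 -0.9529  0.3834]
 [ 0.      0.      0.      1.    ]]
```

View pics/top1.png

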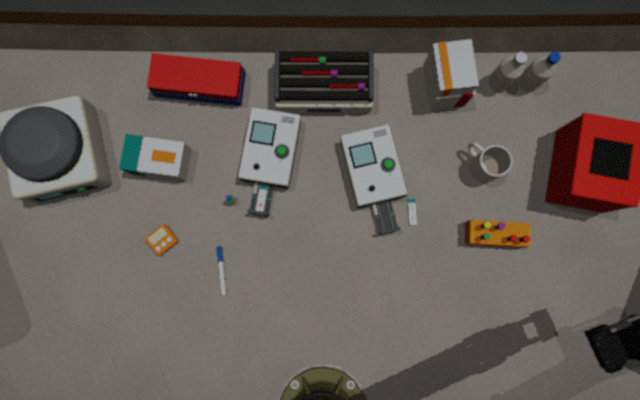

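View pics/side1.png

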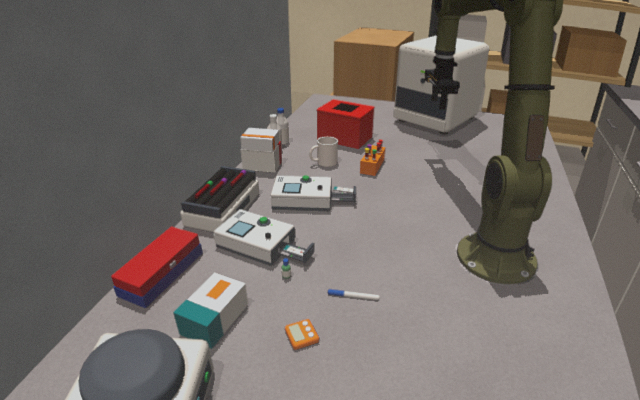

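The top view shows reader_a on the left: key near (282,151), knob (256,166), front plate about (260,215). Reader_b is to its right, with its key at (388,164). I'll enlarge the crop for accurate pixels.

Run:
```python
from h import *
im=cv2.imread('pics/top1.png')
cv2.imwrite('pics/c1.png',cv2.resize(im[100:225,220:330],None,fx=5,fy=4.8*5/4.8,interpolation=cv2.INTER_CUBIC)[:600])
hsv=cv2.cvtColor(im,cv2.COLOR_BGR2HSV)
m=cv2.inRange(hsv,(45,100,40),(80,255,255)); n,l,st,c=cv2.connectedComponentsWithStats(m)
for i in range(1,n):
    if st[i,4]>15: print(st[i],c[i],ray('top',[c[i]],.072))
```

```text
[319  56   8   8  59] [322.33898305  59.33898305] [[0.89979537 0.00443215 0.072     ]]
[277 146   9  10  72] [280.95833333 150.19444444] [[0.65610056 0.10949596 0.072     ]]
[383 159  10  10  74] [387.98648649 163.54054054] [[ 0.62200763 -0.16429326  0.072     ]]
[ 77 187   9   5  31] [ 80.90322581 189.12903226] [[0.55286678 0.60871628 0.072     ]]
[228 196   6   7  16] [230.9375 199.8125] [[0.52717439 0.2338116  0.072     ]]
[483 234   7   5  29] [486.17241379 236.10344828] [[ 0.43783292 -0.4055437   0.072     ]]
```

View pics/c1.png

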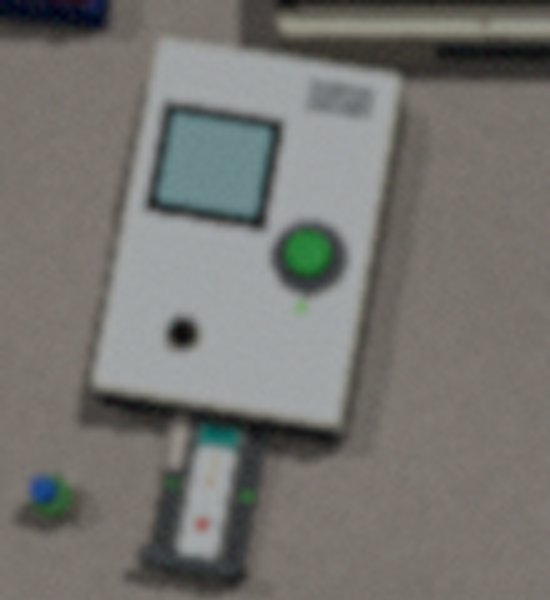

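The crop shows reader_a with the cassette (red drop). In crop pixels, the housing top corners are (160,38), (403,72), (340,430) and (93,388), the knob is at (183,333), the key at (307,250), and the plate spans about (142,555) to (243,575). Next I'll fit the pose.

Run:
```python
from h import *
from scipy.optimize import least_squares
np.set_printoptions(precision=4,suppress=True)
C=np.array([[160,38],[403,72],[340,430],[93,388],[183,333],[307,250]])/5+[220,100]-.4
L=np.array([[.19,.065,.058],[.19,-.065,.058],[0,-.065,.058],[0,.065,.058],[.034,.021,.070],[.085,-.035,.072]])
def W(p,L): 
    c,s=np.cos(p[2]),np.sin(p[2]); return np.array(L)@np.array([[c,s,0],[-s,c,0],[0,0,1]])+[p[0],p[1],0]
r=least_squares(lambda p:(proj('top',W(p,L))-C).ravel(),[.57,.12,-.15])
p=r.x; print(p,np.degrees(p[2])); print((proj('top',W(p,L))-C))
np.save('p.npy',p)
F=[[-.084,0,.031],[-.084,.027,.048],[-.084,-.027,.048],[.085,-.035,.072],[.034,.021,.07],[-.02,.027,.031]]
print(W(p,F)); print((proj('top',W(p,F))-[220,100]+.4)*5); print('side',proj('side',W(p,F)))
print('ref bottle', ray('top',[[228.5,198]],.056))
```

```text
[ 0.5779  0.1563 -0.1582] -9.063109931537394
[[-0.4387 -0.4725]
 [-0.0991  0.5389]
 [ 0.1427 -0.4103]
 [-0.285  -0.0403]
 [ 0.2527 -0.122 ]
 [ 0.4161  0.5061]]
[[0.495  0.1695 0.031 ]
 [0.4992 0.1962 0.048 ]
 [0.4907 0.1428 0.048 ]
 [0.6563 0.1083 0.072 ]
 [0.6148 0.1717 0.07  ]
 [0.5624 0.1861 0.031 ]]
[[194.4065 573.9778]
 [137.9141 561.8576]
 [241.4424 578.6114]
 [309.0804 252.5306]
 [184.2633 332.3899]
 [165.5409 446.1838]]
side [[310.5609 252.2139]
 [305.7632 252.8719]
 [315.0343 241.7934]
 [263.7204 217.7111]
 [268.4436 233.2212]
 [285.0822 251.2208]]
ref bottle [[0.5342 0.2435 0.056 ]]
```

>>> servo_tool(commands=[[[8,0,0,0,40,-28,0],[16,0,0,0,85,-60,0],[24,0,0,0,132,-94,0],[30.6,0,0,0,180,-128,0],[30.6,0,0,0,228,-162,0]]], newtons=20)

```text
time: 0.72
position: [0.3918, -0.3684, 0.2222]
tool_rot: [1.325, 1.13, -1.326]
ft_force: [0.3, -0.3, 0.4]
grip_width: 0.513
```

>>> servo_tool(commands=[[[0,0,0,0,18,-57,0],[0,0,0,0,36,-115,0],[0,0,0,0,50,-174,0],[0,0,0,0,54,-235,0],[0,0,0,0,50,-296,0]]])

```text
time: 1.35
position: [0.4874, -0.0837, 0.2222]
tool_rot: [1.325, 1.131, -1.325]
ft_force: [0.3, -0.1, 0.8]
grip_width: 0.021
```

>>> servo_tool(commands=[[[0,0,0,0,-14,-60,0],[0,0,0,20,-28,-120,0],[0,0,0,50,-42,-170,0],[0,0,0,60,-56,-215,0],[0,0,0,70,-70,-253,0]]])

```text
time: 1.98
position: [0.457, 0.1768, 0.1518]
tool_rot: [1.324, 1.131, -1.325]
ft_force: [1.3, -0.6, 0.1]
grip_width: 0.008
```

```bash
cat >> h.py <<'E'
def W(p,L):
    c,s=np.cos(p[2]),np.sin(p[2]); return np.array(L)@np.array([[c,s,0],[-s,c,0],[0,0,1]])+[p[0],p[1],0]
def loc():
    "TCP in reader frame (mm), tool axes in reader frame"
    p=np.load('p.npy'); s=ctrl.get_state(); c,sn=np.cos(p[2]),np.sin(p[2])
    A=np.array([[c,sn,0],[-sn,c,0],[0,0,1]])
    return s['time'],A@(s['position']-[p[0],p[1],0])*1000, A@R.from_rotvec(s['tool_rot']).as_matrix(), s['ft_force'],s['grip_width'],s['joint_positions']
E
python3 - <<'E'
from h import *
np.set_printoptions(precision=3,suppress=True)
save('wrist','w1.png'); print(*loc(),sep='\n')
p=np.load('p.npy')
F=[[-.084,.027,.048],[-.084,-.027,.048],[-.084,0,.031],[.085,-.035,.072],[.034,.021,.07],[0,.065,.058],[0,-.065,.058]]
print(proj('wrist',W(p,F)))
E
```

```text
2.025
[-126.138    6.676  150.973]
[[-0.003  1.     0.008]
 [ 0.003  0.008 -1.   ]
 [-1.    -0.003 -0.003]]
[-2.414  4.093  0.074]
0.00398157258831961
[ 0.296  0.074 -0.75   1.909  0.05   1.18  -2.193]
[[294.861 157.327]
 [351.287 157.799]
 [322.599 154.848]
 [378.059 -76.229]
 [298.873   6.845]
 [247.23   58.536]
 [402.997  59.954]]
```

View pics/w1.png

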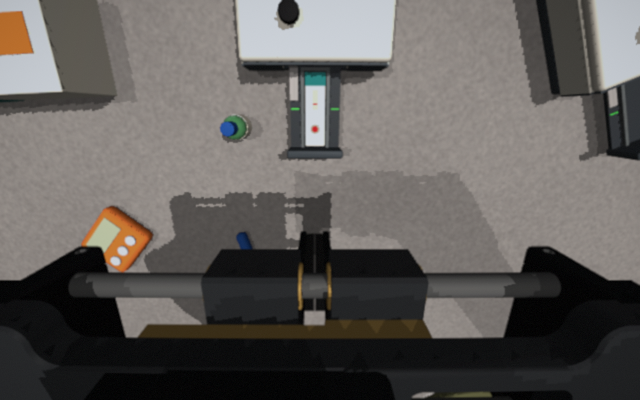

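The plate is at (289–342,150), the knob at (288,12) and the housing front corners at (237,60) and (395,62). The arm was still settling, so I'll retake the picture now it is still and refine the fit.

>>> servo_tool(commands=[[[0,0,0,0,0,0,0],[0,0,0,0,0,0,0]]])

```text
time: 2.28
position: [0.4583, 0.1737, 0.1524]
tool_rot: [1.325, 1.129, -1.326]
ft_force: [-0.8, -0.4, -0.5]
grip_width: 0.005
```

Run:
```python
from h import *
np.set_printoptions(precision=3,suppress=True)
print(*loc()[:2])
p=np.load('p.npy')
F=[[-.084,.027,.048],[-.084,-.027,.048],[.034,.021,.07],[0,.065,.058],[0,-.065,.058]]
print(proj('wrist',W(p,F)))
im=save('wrist','w2.png')
cv2.imwrite('pics/w2c.png',cv2.resize(im[0:180,210:420,::-1],None,fx=3.3,fy=3.3,interpolation=cv2.INTER_CUBIC))
```

```text
2.275 [-120.86    -1.668  152.445]
[[285.699 163.051]
 [341.457 162.945]
 [285.963  16.189]
 [236.562  66.875]
 [390.109  66.657]]
```

View pics/w2c.png

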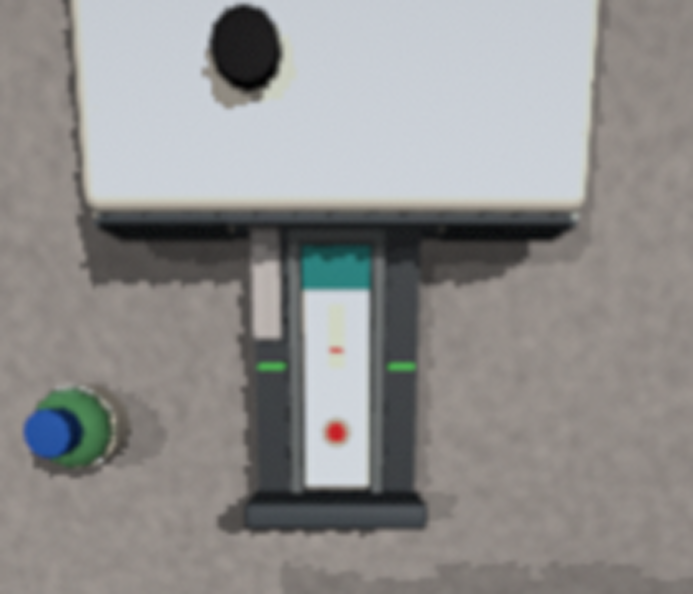

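>>> servo_tool(commands=[[[0,0,0,40,0,-2,0],[0,0,0,85,0,-2,0],[0,0,0,115,0,-2,0],[0,0,0,121,0,-2,0],[0,0,0,121,0,-2,0]]])

```text
time: 2.95
position: [0.459, 0.1765, 0.0321]
tool_rot: [1.326, 1.129, -1.325]
ft_force: [0.5, 0.3, 0.1]
grip_width: 0.005
```

>>> servo_tool(commands=[[[0,0,0,0,8,0,0],[0,0,0,0,16,0,0],[0,0,0,0,24,0,0],[0,0,0,0,32,0,0],[0,0,0,0,40,0,0]]])

```text
time: 3.58
position: [0.4965, 0.1709, 0.0313]
tool_rot: [1.322, 1.132, -1.328]
ft_force: [-8.5, 1.2, 7.0]
grip_width: 0.006
```

Run:
```python
from h import *
np.set_printoptions(precision=3,suppress=True)
print(*loc()[:4])
```

```text
3.575 [-82.672   1.585  31.263] [[-0.003  1.     0.   ]
 [-0.001  0.    -1.   ]
 [-1.    -0.003  0.001]] [-8.484  1.208  6.979]
```

>>> servo_tool(commands=[[[0,0,0,0,7,0,0],[0,0,0,0,14,0,0],[0,0,0,0,21,0,0],[0,0,0,0,28,0,0],[0,0,0,0,35,0,0]]])

```text
time: 4.2
position: [0.5303, 0.1654, 0.0309]
tool_rot: [1.321, 1.133, -1.328]
ft_force: [-7.9, 0.1, 5.2]
grip_width: 0.004
```

>>> servo_tool(commands=[[[0,0,0,0,4,0,0],[0,0,0,0,8,0,0],[0,0,0,0,12,0,0],[0,0,0,0,14,0,0],[0,0,0,0,14,0,0]]])

```text
time: 4.82
position: [0.5445, 0.1631, 0.0309]
tool_rot: [1.322, 1.133, -1.328]
ft_force: [-5.9, 0.7, 3.9]
grip_width: 0.003
```

Run:
```python
from h import *
np.set_printoptions(precision=3,suppress=True)
print(*loc()[:4])
```

```text
4.825 [-34.067   1.505  30.921] [[-0.004  1.     0.   ]
 [-0.001  0.    -1.   ]
 [-1.    -0.004  0.001]] [-5.925  0.684  3.865]
```

>>> servo_tool(commands=[[[0,0,0,0,2,0,0],[0,0,0,0,4,0,0],[0,0,0,0,5,0,0],[0,0,0,0,5,0,0]]])

```text
time: 5.32
position: [0.5492, 0.1624, 0.0309]
tool_rot: [1.321, 1.133, -1.328]
ft_force: [-5.6, 0.6, 3.6]
grip_width: 0.003
```

>>> servo_tool(commands=[[[0,0,0,0,2,0,0],[0,0,0,0,3,0,0],[0,0,0,0,3,0,0]]])

```text
time: 5.7
position: [0.5494, 0.1624, 0.0309]
tool_rot: [1.318, 1.136, -1.332]
ft_force: [-13.5, 1.0, 9.6]
grip_width: 0.005
```

>>> servo_tool(commands=[[[0,0,0,0,2,0,0],[0,0,0,0,3,0,0],[0,0,0,0,3,0,0]]])

```text
time: 6.08
position: [0.5495, 0.1624, 0.0307]
tool_rot: [1.313, 1.139, -1.336]
ft_force: [-20.2, -0.0, 16.7]
grip_width: 0.004
```

The end stop is reached: the position stays put while the force climbs to 20 N. Now I'll back off and let the pin catch the slide.

>>> servo_tool(commands=[[[0,0,0,0,-8,0,0],[0,0,0,0,-16,0,0],[0,0,0,0,-24,0,0],[0,0,0,0,-34,0,0],[0,0,0,0,-44,0,0]]])

```text
time: 6.7
position: [0.5144, 0.168, 0.032]
tool_rot: [1.327, 1.128, -1.323]
ft_force: [0.4, 0.2, 0.2]
grip_width: 0.005
```

>>> servo_tool(commands=[[[0,0,0,0,-14,0,0],[0,0,0,-30,-20,0,0],[0,0,0,-80,-20,0,0],[0,0,0,-110,-20,0,0],[0,0,0,-110,-20,0,0]]])

```text
time: 7.32
position: [0.4957, 0.172, 0.1445]
tool_rot: [1.329, 1.126, -1.319]
ft_force: [0.0, -0.0, -0.9]
grip_width: 0.009
```

>>> servo_tool(commands=[[[0,0,0,0,0,0,0]]])

```text
time: 7.45
position: [0.4933, 0.1709, 0.1409]
tool_rot: [1.324, 1.13, -1.326]
ft_force: [-0.3, -0.9, -0.7]
grip_width: 0.006
```

Run:
```python
from h import *
np.set_printoptions(precision=3,suppress=True)
print(*loc()[:4])
p=np.load('p.npy')
F=[[-.046,.027,.048],[-.046,-.027,.048],[.034,.021,.07],[0,.065,.058],[0,-.065,.058],[.085,-.035,.072]]
print(proj('wrist',W(p,F)))
im=save('wrist','w3.png')
cv2.imwrite('pics/w3c.png',cv2.resize(im[0:180,210:420,::-1],None,fx=3.3,fy=3.3,interpolation=cv2.INTER_CUBIC))
```

```text
7.45 [-85.878   1.127 140.892] [[-0.     1.    -0.   ]
 [-0.001 -0.    -1.   ]
 [-1.    -0.     0.001]] [-0.282 -0.918 -0.745]
[[287.409 161.942]
 [345.768 161.922]
 [289.71   63.154]
 [239.696 109.847]
 [393.911 109.863]
 [366.85  -15.738]]
```

View pics/w3c.png

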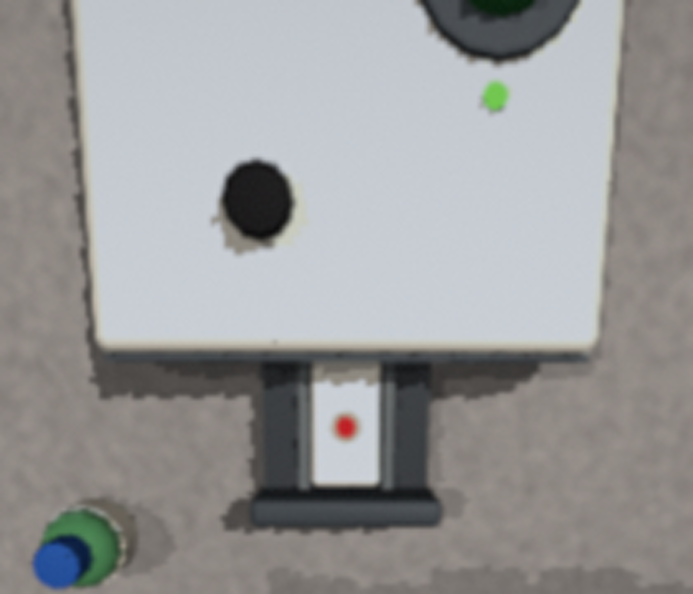

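The slide is latched: the plate is about 46 mm out, as predicted, and the cassette is still in its pocket. The fit shows the reader 3–4 mm further in +x and 1 mm further in +y. Next I'll move above the key.

>>> servo_tool(commands=[[[0,0,0,0,40,8,0],[0,0,0,0,90,18,0],[0,0,0,0,140,28,0],[0,0,0,10,168,34,0],[0,0,0,25,173,35,0]]])

```text
time: 8.12
position: [0.6597, 0.108, 0.1139]
tool_rot: [1.325, 1.13, -1.328]
ft_force: [-0.8, 0.0, -0.3]
grip_width: 0.007
```

>>> servo_tool(commands=[[[0,0,0,5,0,0,0],[0,0,0,10,0,0,0],[0,0,0,10,0,0,0]]])

```text
time: 8.5
position: [0.6582, 0.1102, 0.1066]
tool_rot: [1.323, 1.131, -1.324]
ft_force: [0.1, -0.5, 0.2]
grip_width: 0.009
```

Run:
```python
from h import *
np.set_printoptions(precision=3,suppress=True)
print(*loc()[:4])
p=np.load('p.npy')
im=save('wrist','w4.png')
print(proj('wrist',W(p,[[.0875,-.034,.072],[.085,-.035,.072]])), proj('wrist',[ctrl.get_state()['position']]))
t=vision.get_image('top')[100:225,220:330,::-1]
cv2.imwrite('pics/w4c.png',np.hstack([cv2.resize(im[100:340,160:480,::-1],(533,400)),cv2.resize(t,(264,300))[:, :].repeat(1,0) if 0 else cv2.resize(t,(264,400))]))
```

```text
8.5 [ 86.56  -32.815 106.612] [[-0.     1.     0.001]
 [-0.     0.001 -1.   ]
 [-1.    -0.     0.   ]] [ 0.07  -0.453  0.16 ]
[[317.238 225.959]
 [318.518 228.952]] [[316.214 247.868]]
```

View pics/w4c.png

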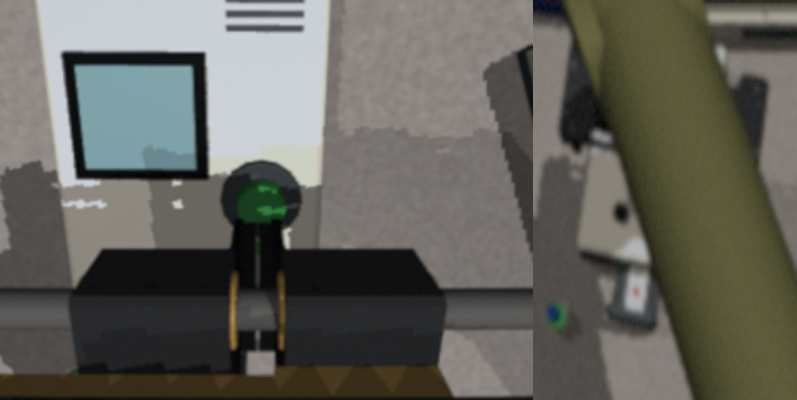

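The key's centre is at about (317,222), within 3 mm of the prediction. I'll shift slightly and press down.

>>> servo_tool(commands=[[[0,0,0,8,3,1,0],[0,0,0,18,3,1,0],[0,0,0,26,3,1,0],[0,0,0,31,3,1,0],[0,0,0,33,3,1,0]]])

```text
time: 9.22
position: [0.6617, 0.108, 0.0729]
tool_rot: [1.324, 1.131, -1.325]
ft_force: [0.7, 0.3, 0.6]
grip_width: 0.006
```

>>> servo_tool(commands=[[[0,0,0,2,0,0,0],[0,0,0,4,0,0,0],[0,0,0,6,0,0,0],[0,0,0,7,0,0,0],[0,0,0,7,0,0,0]]])

```text
time: 9.85
position: [0.6619, 0.1081, 0.0668]
tool_rot: [1.325, 1.13, -1.325]
ft_force: [-2.7, -0.0, 3.9]
grip_width: 0.005
```

>>> servo_tool(commands=[[[0,0,0,2,0,0,0],[0,0,0,3,0,0,0],[0,0,0,4,0,0,0],[0,0,0,4,0,0,0]]])

```text
time: 10.35
position: [0.6621, 0.1081, 0.0662]
tool_rot: [1.324, 1.129, -1.325]
ft_force: [-8.5, -3.0, 20.0]
grip_width: 0.004
```

The key is fully down: z is stuck at 66 mm and the force has risen to 20 N. Now I'll lift off straight up and move clear.

>>> servo_tool(commands=[[[0,0,0,-8,0,0,0],[0,0,0,-25,0,0,0],[0,0,0,-65,0,0,0],[0,0,0,-110,0,0,0],[0,0,0,-130,-20,30,0]]])

```text
time: 10.98
position: [0.6394, 0.0846, 0.1959]
tool_rot: [1.327, 1.131, -1.316]
ft_force: [-0.1, -0.9, 0.4]
grip_width: 0.007
```

>>> servo_tool(commands=[[[0,0,0,0,-20,50,0],[0,0,0,0,-40,105,0],[0,0,0,0,-60,160,0],[0,0,0,0,-70,215,0],[0,0,0,0,-80,260,0]]])

```text
time: 11.6
position: [0.5168, -0.1653, 0.1931]
tool_rot: [1.326, 1.127, -1.325]
ft_force: [-0.1, -0.4, -0.1]
grip_width: 0.008
```

>>> servo_tool(commands=[[[0,0,0,0,0,0,0],[0,0,0,0,0,0,0]]])

```text
time: 11.85
position: [0.518, -0.1619, 0.1929]
tool_rot: [1.325, 1.13, -1.324]
ft_force: [0.2, 0.7, 0.7]
grip_width: 0.007
```

Run:
```python
from h import *
np.set_printoptions(precision=3,suppress=True)
print(*loc()[:4])
t=save('top','top5.png')[80:250,210:430,::-1]
cv2.imwrite('pics/t5c.png',cv2.resize(t,None,fx=3.5,fy=3.5,interpolation=cv2.INTER_CUBIC))
```

```text
11.85 [  -9.03  -323.669  192.855] [[ 0.001  1.     0.   ]
 [ 0.001  0.    -1.   ]
 [-1.     0.001 -0.001]] [0.237 0.704 0.673]
```

View pics/t5c.png

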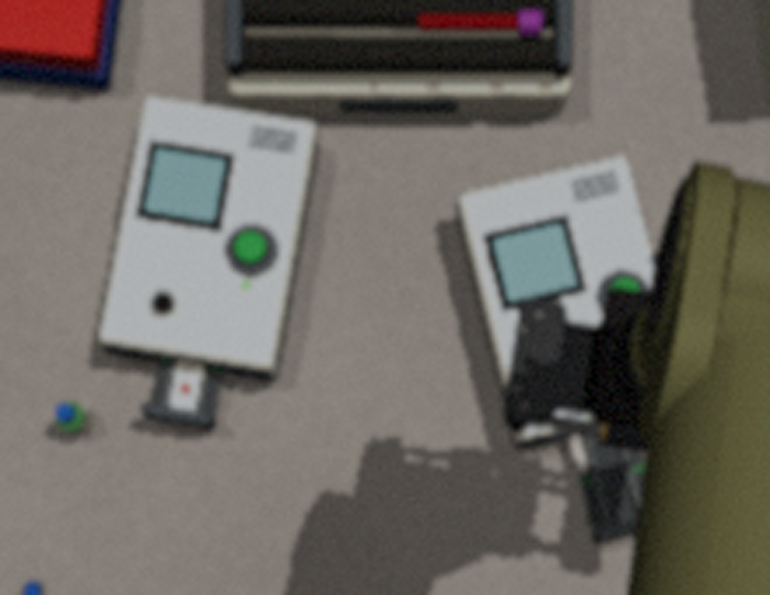

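The slide is latched half-way, with the front plate at about (183,410) in the crop and the cassette in place. The key at (250,248) is back up, reader_b is untouched and the arm is clear, so I'll hand the job in.

```bash
python3 -c "
from bench import close_job; print(close_job())"
```

```text
the job is handed in; nothing more can be done
None
```

I pushed the slide of reader_a (the left one, holding the cassette) in to its end stop and let it spring back until it latched. Then I pressed that reader's green key, moved the arm clear and handed the job in at about 11.9 s of robot time.

- **Push:** at the stop, the position held while the force rose to about 20 N.
- **Latch:** after release, a wrist picture showed the front plate about 46 mm out. I could not see the green marks clearly at the housing face in that view, so I judged the latch by the plate position only.
- **Key:** it went down about 6 mm and bottomed out, with the force rising to 20 N. The last top picture shows it back up.
- **Last check:** that picture shows the slide still latched and the cassette in its pocket. Reader_a's knob and the bottle look undisturbed. The arm covered part of reader_b, including its slide, but I never brought the tool down near it, and nothing is touching the robot.
- **Disagreement:** the wrist camera put the reader 3–4 mm further along x than the top-camera fit. I corrected for this by moving the tool 3 mm before pressing the key.

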